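# Weigh a bushing on the beam balance and sort it heavy or light

## Task

Weigh the tall steel bushing on the beam balance: feel its bore down over the pan's loosely placed spigot until it sits flat on the pan, never leaning hard on the balance, then let go and see which way the beam settles. If the pan goes down the bushing is heavy, so stand it in the low metal tray; if the pan stays up it is light, so stand it in the cardboard carton. Set it down gently and upright, and leave the other things on the bench where they are.

Things in the scene. Friction and masses are not known exactly. Their poses are not given: they have to be found in the camera images.
- bushing: the part to sort: plain steel bushing (a thick tube) standing upright, 48 mm outside diameter, 25 mm bore right through, 44 mm high; its mass is unknown, 0.19 to 0.45 kg. Grip it gently (about 20 N) while it stands on the sunk pan: fingers closing hard press it down. Origin: centre of its underside, z up
- balance: grey beam balance fixed to the bench. Foot 100 x 340 x 30 mm (x, y, z); uprights in the middle to 95 mm, needle and white scale plate to 165 mm. Beam along its own y: round pan at the -y end, 140 mm from the middle, dark counterweight (52 mm across) at +y. Delicate: never load it with more than 20 N. Origin: centre of the foot's underside
- pan_seat (a point): nominal middle of the pan's top face (111 mm up when empty), moves with the beam. Level steel disc 84 mm across, central upright spigot 22 mm thick, 16 mm high, 0.8 mm bevel. Pan and spigot sit askew on their holder: really up to 5 mm off this point along balance x and 5 mm along y, different each time, not shown by this reading (height is true); light forces do not shift them
- beam (a joint): beam angle: 0 = pan fully up (as found), 0.1 rad = fully down, 14 mm lower, on a hard stop. The pan yields to about 3.1 N all the way, so a bushing pressed on the spigot's top sinks it, and it springs back up when the spigot enters the bore. With the bushing seated and let go it settles in about 1.5 s: above 0.05 = heavy (over 0.32 kg), below = light
- steel_tray: low open bright-metal tray fixed to the bench, for heavy bushings: 160 x 160 mm outside, 30 mm high, walls and floor 3 mm. Origin: centre of its underside
- carton: open cardboard carton fixed to the bench, for light bushings: 150 x 150 mm outside, 55 mm high, walls and floor 4 mm, two flaps hanging outward at its +y and -y rims. Origin: centre of its underside
- spacer: short plain steel ring, 56 mm across, 30 mm hole, 14 mm high; a bystander. Origin: centre of its underside
- pulley: dark steel grooved pulley with a boss, 90 mm across, 40 mm high; a bystander. Origin: centre of its underside
- filter: white canister filter, 76 mm across, 95 mm high; a bystander. Origin: centre of its underside
- bearing_box: closed flat cardboard box, 90 x 90 x 35 mm; a bystander. Origin: centre of its underside
- wrench: steel wrench 180 mm long lying flat; a bystander. Origin: underside
- pivot_pin: dark steel pin, 22 mm thick, 100 mm long, lying on its side; a bystander. Origin: underside of its middle
- hub: dark steel flanged hub, no hole, 80 mm across at the foot, 44 mm above, 50 mm high; a bystander. Origin: centre of its underside
Not all that is in view belongs to the job. Several things have the shape of the steel_tray; the one meant has the colours described above.

How it is judged:
By the outcome, as a careful person would: the job done as asked, in the order asked, and still so for the second after the job is handed in, with the robot touching nothing.
It also fails if it takes over 56 s, if anything falls off the work surface, if the arm or the gripper's body presses on something with over 40 N, if the wrist force passes 120 N, or if a joint passes its speed limit or range.

## Robot

A 6-joint arm with a two-finger parallel gripper is mounted at the origin on the work surface. World frame = base frame: x ahead of the robot, y to its left, z up, the work surface at z = 0. Lengths are in m, angles in rad, forces in N, time in s.
With the tool pointing down it reaches from about 0.35 to 0.975 m from the base axis. Payload 7.1 kg.
Tool frame: the origin (TCP) lies at the very end of the fingers, on their centre line; the grasp point (between the pads) lies 19 mm behind it; z points along the fingers, y is the line along which they close (so a half turn about z gives the same grasp; the last joint's range is limited). The gripper opens to 88 mm and grips with 3 to 60 N. Pads are 20 mm wide; open, the fingers measure 115 mm over their backs; the gripper's body (75 mm by 178 mm) begins 61 mm behind the grasp point.
Start: joints at [-1.297, 0.423, 1.63, -0, 1.089, -0.019], TCP at [0.18, -0.598, 0.223] pointing down, gripper open.
Joint ranges: [-3, 3], [-0.9, 2.11], [0.09, 2.58], [-1.31, 4.45], [0.11, 2.69], [-2.54, 2.54]. Speed limits (rad/s): [2.39, 2.39, 3.01, 3.14, 3.14, 3.14].

## Interface

Orientations are given as a unit quaternion [x, y, z, w].
In Python, from workcell import readout, imaging, robot gives the robot as it stands.
- The arm moves only by the shell command python3 -m creep 'ROWS'. ROWS is a JSON object whose one key "plan" holds a list of rows, each a list of 3 entries, a list of its own where there are three numbers: the shift along the tool's x, y, z in units of 50 mm (1.0 is 50 mm), then the turn, a rotation vector about the tool's x, y, z in units of 8 degrees (1.0 is 8 degrees), then the opening, from 0 (shut) to 1 (fully open). In form: {"plan": [[[x, y, z], [wx, wy, wz], fingers], ...]}. A call has 1 to 20 rows; each row shifts and turns the commanded pose from where the row before left it, along the tool's axes as they then stand; what a row does not reach is not made up. A row lasts 1/10 s, in which the tool goes at most 50 mm and 8.59 degrees, less where a joint would pass 70% of its speed; a pose out of reach is approached as far as the arm can. A call is refused whole if a number of a shift passes 1 or a number of a turn 1, either way. A call with a gripper value outside its range is refused whole. The fingers move at their own pace and stop on an object; the grip force is fixed at half the most. Time passes only in rows, so rows that do not move let the fingers close. It gives the time, the measured TCP pose, the force, the opening and the grip force at its end, in the units of the state.
- readout.get_state(): the state, without advancing time (a new reading comes with each control period).
- imaging.snapshot(name): name is "side" or "top"; returns the picture (420x560x3 uint8, blue, green, red); there is no depth.
- imaging.camera_params(name): a dict with "camera_matrix" (3x3 intrinsics, pixels), "k1" (the pictures are not rectified: a ray, as slopes to the right and down, at radius r is drawn at 1 + k1 r^2 times it, then the intrinsics apply), "extrinsics" (4x4, takes a point from camera to world coordinates). Camera axes: x right, y down, z forward; pixel columns grow to the right and rows downward; lengths in m; the calibration is good to about 2 mm. A picture is of the moment at which its call begins. camera_params takes no time and is no camera call.
- robot.close_job(): hands the job in; it is judged then, once.
The state is a dict: "time_s": time; "qpos": joint angles; "qvel": joint speeds; "joint_efforts": joint torques, N m; "tool_pos": TCP position; "eef_rot": TCP orientation; "wrist_force": force on the tool from outside, world axes, zero at the start; "wrist_torque": the same for the moment, N m; "finger_gap": finger opening in m; "grasp_force": force on a finger pad.
Only numpy, scipy, OpenCV 4.12 (cv2) and the standard library are available. Lean on these libraries where they do the work, as an engineer would, in place of code of your own. Each camera call takes 0.05 s, during which the arm holds its last target. There are 200 camera calls.

## Working session

There is one attempt and no reset: what is moved stays moved. The work goes in short steps, Python scripts to look and compute and a shell command to move; the robot and the scene stay as the last step left them, time stands still between calls to the robot, and variables do not carry over. Pictures are saved under pics/ and viewed, at most 10 in all, crops included, and the job is handed in when it is done.

```bash
mkdir -p pics
cat > h.py <<'E'
import numpy as np,cv2
from workcell import readout,imaging,robot
def ray(n,u,v):
    p=imaging.camera_params(n);K=np.array(p["camera_matrix"]);k=p["k1"];T=np.array(p["extrinsics"])
    d=np.array([(u-K[0,2])/K[0,0],(v-K[1,2])/K[1,1]]);s=d.copy()
    for _ in range(20): s=d/(1+k*(s@s))
    return T[:3,3],T[:3,:3]@np.array([s[0],s[1],1])
def onz(n,u,v,z):
    o,d=ray(n,u,v);return o+d*(z-o[2])/d[2]
def pix(n,P):
    p=imaging.camera_params(n);K=np.array(p["camera_matrix"]);T=np.array(p["extrinsics"])
    c=T[:3,:3].T@(np.array(P)-T[:3,3]);s=c[:2]/c[2];s=s*(1+p["k1"]*(s@s));return K[:2,:2]@s+K[:2,2]
E
python3 - <<'E'
from h import *
s=readout.get_state();print(s)
for n in("top","side"):
    im=imaging.snapshot(n);cv2.imwrite(f"pics/{n}0.png",im);print(imaging.camera_params(n))
E
```

```text
{'time_s': 0.0, 'qpos': array([-1.29700289e+00,  4.23838708e-01,  1.63069051e+00, -1.86296373e-06,
        1.08860185e+00, -1.90468593e-02]), 'qvel': array([-4.46808968e-04, -9.62382075e-04, -8.28743791e-04, -8.79472036e-04,
       -1.30599971e-03, -9.21432769e-05]), 'joint_efforts': array([-3.45324370e-04, -5.44632661e+01, -2.73669273e+01,  6.43361220e-02,
        2.27458362e-02, -1.05714953e-04]), 'tool_pos': array([ 0.18026505, -0.59785404,  0.22190283]), 'eef_rot': array([ 9.89299351e-01,  1.45897915e-01, -9.85302759e-05, -7.62873219e-04]), 'wrist_force': array([ 0.02381507, -0.13807872,  0.431668  ]), 'wrist_torque': array([ 0.0172834 , -0.01346889, -0.00793827]), 'grasp_force': 0.0, 'finger_gap': 0.08783064727485214}
{'camera_matrix': array([[524.22478324,   0.        , 283.3019374 ],
       [  0.        , 524.22478324, 212.45132202],
       [  0.        ,   0.        ,   1.        ]]), 'k1': -0.13796250241114985, 'extrinsics': array([[-2.76390510e-02, -9.80809750e-01,  1.92998229e-01,
         2.49409455e-01],
       [-9.99597655e-01,  2.83493288e-02,  9.19011096e-04,
         1.18468761e-01],
       [-6.37274530e-03, -1.92895177e-01, -9.81198675e-01,
         1.67135437e+00],
       [ 0.00000000e+00,  0.00000000e+00,  0.00000000e+00,
         1.00000000e+00]])}
{'camera_matrix': array([[458.87314546,   0.        , 281.22691542],
       [  0.        , 458.87314546, 210.32237322],
       [  0.        ,   0.        ,   1.        ]]), 'k1': -0.14607125973117746, 'extrinsics': array([[-0.71132856, -0.46518988,  0.52688714, -0.10582915],
       [-0.70270248,  0.486542  , -0.51912052,  0.7856678 ],
       [-0.01486311, -0.73951015, -0.6729813 ,  0.9444494 ],
       [ 0.        ,  0.        ,  0.        ,  1.        ]])}
```

View pics/top0.png

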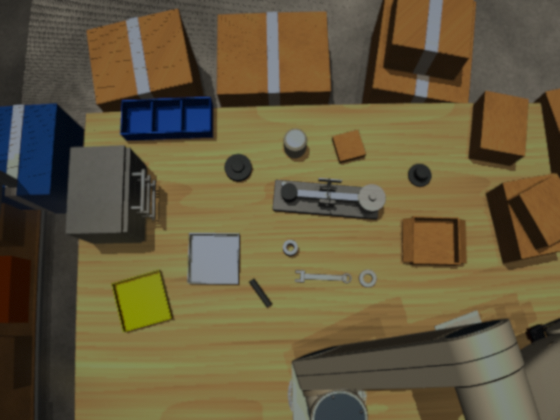

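View pics/side0.png

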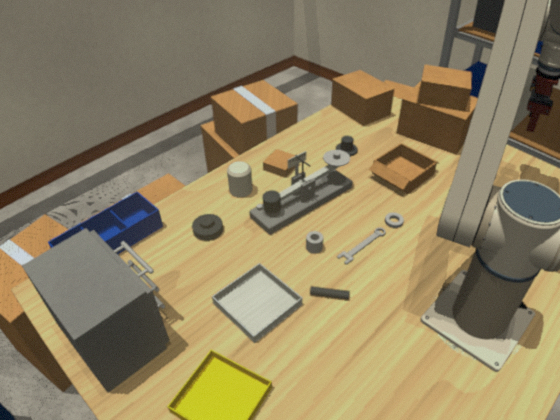

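Candidates for the bushing in the top view are the ring at (290,248), the ring at (368,279), the hub (420,175) and the pulley (238,167). In the side view the ring at (314,242) is clearly tall and narrow, while (394,220) is flat, so it's the spacer. I choose top (290,248). The tray is the bright-metal one at (214,260), not the yellow (143,301) or blue ones. I'll check this in one close crop.

Run:
```python
from h import *
t=cv2.imread("pics/top0.png");s=cv2.imread("pics/side0.png")
def cr(im,u,v,w,h,k): return cv2.resize(im[v-h//2:v+h//2,u-w//2:u+w//2],None,fx=k,fy=k,interpolation=cv2.INTER_CUBIC)
a=np.hstack([cr(t,290,248,50,36,8),cr(s,314,242,50,36,8)])
b=np.hstack([cr(t,371,198,50,36,8),cr(s,337,158,50,36,8)])
cv2.imwrite("pics/crop0.png",np.vstack([a,b]))
for n,p in dict(bush_top=(290,248,.044),pan=(371,198,.12),cw=(289,192,.1),tray=(214,260,.03),carton=(435,242,.055),spacer=(368,279,.014)).items(): print(n,onz("top",*p).round(4))
for c in((274,180),(274,211),(384,184),(383,218)): print(c,onz("top",*c,.03).round(4))
```

```text
bush_top [0.4558 0.1022 0.044 ]
pan [ 0.5916 -0.1479  0.12  ]
cw [0.6221 0.1006 0.1   ]
tray [0.426  0.3424 0.03  ]
carton [ 0.459  -0.3536  0.055 ]
spacer [ 0.3535 -0.1415  0.014 ]
(274, 180) [0.68   0.1471 0.03  ]
(274, 211) [0.5778 0.1496 0.03  ]
(384, 184) [ 0.6567 -0.2087  0.03  ]
(383, 218) [ 0.545  -0.1981  0.03  ]
```

View pics/crop0.png

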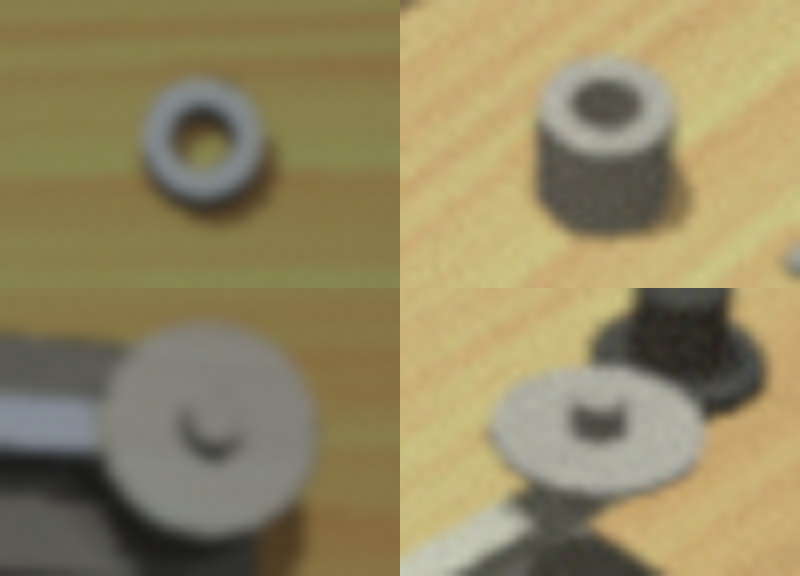

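The crop confirms it: bushing top-face centre is at top (290.5,247) and side (315,237), and it is a tall tube. The pan disc is at top (372,198), with its spigot near its middle. Next I refine both centres with known-radius circle fits on edge points.

```bash
cat >> h.py <<'E'
from scipy.optimize import least_squares
from scipy.ndimage import map_coordinates
def avg(n,k=3): return np.mean([imaging.snapshot(n).astype(float) for _ in range(k)],0)
def circ(n,im,c,R,z,sgn=0,w=.012):
    """refine centre c (world xy) of circle radius R at height z from radial edges"""
    g=cv2.GaussianBlur(im,(0,0),.7);c=np.array(c,float)
    for _ in range(3):
        P=[]
        for a in np.linspace(0,2*np.pi,90,endpoint=False):
            rr=np.arange(R-w,R+w,.0004);u=np.array([np.cos(a),np.sin(a)])
            px=np.array([pix(n,[*(c+u*r),z]) for r in rr])
            v=np.stack([map_coordinates(g[...,k],[px[:,1],px[:,0]],order=1) for k in range(3)],1)
            d=np.abs(np.gradient(v,axis=0)).sum(1);i=d[2:-2].argmax()+2
            P.append(c+u*rr[i])
        P=np.array(P);f=lambda q:np.hypot(*(P-q[:2]).T)-q[2]
        r=least_squares(f,[*c,R],loss="soft_l1",f_scale=.0007);c=r.x[:2]
    return r.x.round(4),np.median(np.abs(f(r.x))).round(5)
E
python3 - <<'E'
from h import *
T=avg("top");S=avg("side")
for n,im in(("top",T),("side",S)):
    print(n,"bush",circ(n,im,onz("top",290.5,247.3,.044)[:2],.024,.044,w=.008),"bore",circ(n,im,onz("top",290.5,247.3,.044)[:2],.0125,.044,w=.006))
    print("  pan",circ(n,im,onz("top",372.2,197.8,.111)[:2],.042,.111,w=.012),"spig",circ(n,im,onz("top",372.2,197,.127)[:2],.011,.127,w=.005))
    print("  cw",circ(n,im,[.62,.10],.026,.10,w=.008))
# tray / carton mask centres
h=cv2.cvtColor(T.astype(np.uint8),cv2.COLOR_BGR2HSV)
m=((h[...,1]<60)&(h[...,2]>120)).astype(np.uint8)
q=cv2.findContours(m,0,2)[0]
for c in q:
    if cv2.contourArea(c)>800: 
        r=cv2.minAreaRect(c);print("tray?",r,onz("top",*r[0],.03).round(4))
for uv in((409,218),(461,218),(464,264),(408,264)): print("carton",onz("top",*uv,.055).round(3))
E
```

```text
Traceback (most recent call last):
  File "h.py", line 23, in circ
    px=np.array([pix(n,[*(c+u*r),z]) for r in rr])
                 ~~~^^^^^^^^^^^^^^^^
  File "h.py", line 11, in pix
    p=imaging.camera_params(n);K=np.array(p["camera_matrix"]);T=np.array(p["extrinsics"])
ValueError: time passes only in moves, steps and waits
```

```bash
sed -i 's/imaging.camera_params(n)/CP(n)/; s/^def ray/from functools import lru_cache\n@lru_cache\ndef CP(n): return imaging.camera_params(n)\ndef ray/' h.py; sed -i 's/p=imaging.camera_params(n)/p=CP(n)/' h.py
cat > m.py <<'E'
from h import *
T=avg("top");S=avg("side")
for n,im in(("top",T),("side",S)):
    print(n,"bush",circ(n,im,onz("top",290.5,247.3,.044)[:2],.024,.044,w=.008),"bore",circ(n,im,onz("top",290.5,247.3,.044)[:2],.0125,.044,w=.006))
    print("  pan",circ(n,im,onz("top",372.2,197.8,.111)[:2],.042,.111,w=.012),"spig",circ(n,im,onz("top",372.2,197,.127)[:2],.011,.127,w=.005))
h=cv2.cvtColor(T.astype(np.uint8),cv2.COLOR_BGR2HSV)
m=((h[...,1]<60)&(h[...,2]>120)).astype(np.uint8)
for c in cv2.findContours(m,0,2)[0]:
    if cv2.contourArea(c)>800:
        r=cv2.minAreaRect(c);print("tray?",r,onz("top",*r[0],.03).round(4))
for uv in((409,218),(461,218),(464,264),(408,264)): print("carton",onz("top",*uv,.055).round(3))
E
python3 m.py
```

```text
top bush (array([0.4543, 0.1005, 0.0178]), np.float64(0.00078)) bore (array([0.4537, 0.1011, 0.0168]), np.float64(0.00077))
  pan (array([ 0.5966, -0.1509,  0.0417]), np.float64(0.00052)) spig (array([ 0.5936, -0.1507,  0.0136]), np.float64(0.00078))
side bush (array([0.4501, 0.1038, 0.0189]), np.float64(0.00149)) bore (array([0.4582, 0.1043, 0.0112]), np.float64(0.0006))
  pan (array([ 0.5972, -0.1499,  0.0414]), np.float64(0.0015)) spig (array([ 0.5974, -0.1555,  0.0139]), np.float64(0.00113))
tray? ((503.95880126953125, 402.3624267578125), (47.41240310668945, 43.197967529296875), 73.3007583618164) [-0.0486 -0.5486  0.03  ]
tray? ((493.43145751953125, 366.79974365234375), (21.71197509765625, 46.461631774902344), 71.1139144897461) [ 0.0632 -0.5212  0.03  ]
tray? ((484.7048645019531, 343.52203369140625), (22.608339309692383, 47.70658493041992), 71.1139144897461) [ 0.1367 -0.4978  0.03  ]
tray? ((214.40904235839844, 259.1831359863281), (46.40963363647461, 46.323951721191406), 1.6365771293640137) [0.4286 0.341  0.03  ]
tray? ((137.40309143066406, 55.35222244262695), (75.14601135253906, 12.631994247436523), 80.7066879272461) [1.1451 0.6132 0.03  ]
tray? ((272.4548034667969, 51.96767044067383), (80.11355590820312, 11.530486106872559), 88.72696685791016) [1.1365 0.1418 0.03  ]
carton [ 0.538 -0.276  0.055]
carton [ 0.533 -0.445  0.055]
carton [ 0.386 -0.441  0.055]
carton [ 0.393 -0.263  0.055]
```

Everything agrees well: the bushing is at about (0.457, 0.102) and the pan at about (0.597, −0.150). I'll align the tool yaw to world and go above the bushing.

```bash
python3 -m creep '{"plan":[[[0,0,0],[0,0,0.7],1],[[0,0,0],[0,0,0.7],1],[[0,0,0],[0,0,0.7],1],[[0.346,-0.875,0],[0,0,0],1],[[0.346,-0.875,0],[0,0,0],1],[[0.346,-0.875,0],[0,0,0],1],[[0.346,-0.875,0],[0,0,0],1],[[0.346,-0.875,0],[0,0,0],1],[[0.346,-0.875,0],[0,0,0],1],[[0.346,-0.875,0],[0,0,0],1],[[0.346,-0.875,0],[0,0,0],1],[[0.346,-0.875,0],[0,0,0],1],[[0.346,-0.875,0],[0,0,0],1],[[0.346,-0.875,0],[0,0,0],1],[[0.346,-0.875,0],[0,0,0],1],[[0.346,-0.875,0],[0,0,0],1],[[0.346,-0.875,0],[0,0,0],1],[[0.346,-0.875,0],[0,0,0],1],[[0.346,-0.875,0],[0,0,0],1]]}'
```

```text
time_s: 2.6
tool_pos: [0.458, 0.1037, 0.223]
eef_rot: [1.0, 0.0, 0.0, -0.0]
wrist_force: [1.0, 0.1, -0.4]
finger_gap: 0.0876
grasp_force: 0.0
```

```bash
python3 -m creep '{"plan":[[[0,0.03,0.7],[0,0,0],1],[[0,0,0.7],[0,0,0],1],[[0,0,0.7],[0,0,0],1],[[0,0,0.7],[0,0,0],1],[[0,0,0.7],[0,0,0],1],[[0,0,0.4],[0,0,0],1],[[0,0,0.2],[0,0,0],1],[[0,0,0.16],[0,0,0],1],[[0,0,0],[0,0,0],1],[[0,0,0],[0,0,0],0.4],[[0,0,0],[0,0,0],0.4],[[0,0,0],[0,0,0],0.4],[[0,0,0],[0,0,0],0.4],[[0,0,0],[0,0,0],0.4],[[0,0,0],[0,0,0],0.4]]}'
```

```text
time_s: 4.1
tool_pos: [0.4578, 0.1001, 0.01]
eef_rot: [1.0, -0.0, 0.0, -0.0]
wrist_force: [-0.9, 0.9, 4.8]
finger_gap: 0.048
grasp_force: 30.0
```

```bash
python3 -m creep '{"plan":[[[0,0,-0.4],[0,0,0],0.4],[[0,0,-0.9],[0,0,0],0.4],[[0,0,-0.9],[0,0,0],0.4],[[0,0,-0.9],[0,0,0],0.4],[[0,0,-0.9],[0,0,0],0.4],[[0,0,-0.6],[0,0,0],0.4],[[0.4,0.718,0],[0,0,0],0.4],[[0.4,0.718,0],[0,0,0],0.4],[[0.4,0.718,0],[0,0,0],0.4],[[0.4,0.718,0],[0,0,0],0.4],[[0.4,0.718,0],[0,0,0],0.4],[[0.4,0.718,0],[0,0,0],0.4],[[0.38,0.718,0],[0,0,0],0.4],[[0,0,0.6],[0,0,0],0.4],[[0,0,0.6],[0,0,0],0.4],[[0,0,0.4],[0,0,0],0.4],[[0,0,0.1],[0,0,0],0.4],[[0,0,0],[0,0,0],0.4],[[0,0,0],[0,0,0],0.4]]}'
python3 - <<'E'
from h import *
s=readout.get_state();print(s["tool_pos"],s["wrist_force"],s["finger_gap"])
T=avg("top",2);S=avg("side",2)
k=lambda im,u,v:cv2.resize(im[v-35:v+35,u-50:u+50],None,fx=8,fy=8,interpolation=cv2.INTER_CUBIC)
a=pix("side",[.597,-.15,.13]).astype(int);print(a)
cv2.imwrite("pics/hold.png",k(S,*a))
E
```

```text
time_s: 6.0
tool_pos: [0.597, -0.1514, 0.1556]
eef_rot: [1.0, -0.0, 0.001, 0.0]
wrist_force: [-0.5, -0.5, -1.8]
finger_gap: 0.0476
grasp_force: 30.0
[ 0.59700265 -0.15142779  0.15559125] [-0.46962694 -0.51247485 -1.84312918] 0.047588393933630964
[336 151][ WARN:0@8.090] global loadsave.cpp:1063 imwrite_ Unsupported depth image for selected encoder is fallbacked to CV_8U.
```

View pics/hold.png

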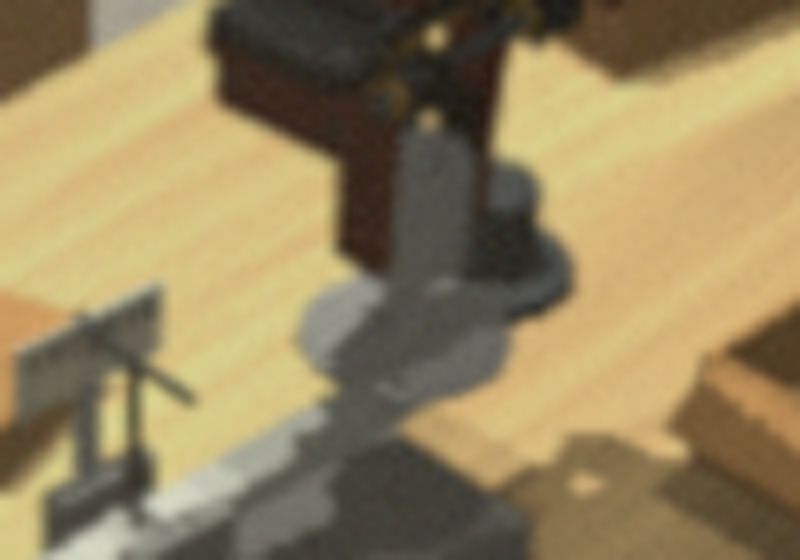

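The picture shows the held bushing at (430,210) directly over the pan, whose disc centre is about (405,335), and it isn't touching. I start feeling downward.

```bash
python3 -m creep '{"plan":[[[0,0,0.2],[0,0,0],0.4],[[0,0,0.12],[0,0,0],0.4],[[0,0,0],[0,0,0],0.4],[[0,0,0],[0,0,0],0.4]]}'; python3 -m creep '{"plan":[[[0,0,0.06],[0,0,0],0.4],[[0,0,0.06],[0,0,0],0.4],[[0,0,0],[0,0,0],0.4],[[0,0,0],[0,0,0],0.4]]}'
```

```text
time_s: 6.6
tool_pos: [0.5962, -0.1513, 0.1382]
eef_rot: [1.0, -0.0, -0.0, -0.0]
wrist_force: [0.2, 0.0, -1.9]
finger_gap: 0.0479
grasp_force: 30.0
time_s: 7.0
tool_pos: [0.5964, -0.1513, 0.1326]
eef_rot: [1.0, -0.0, -0.0, -0.0]
wrist_force: [-0.1, 0.7, -2.2]
finger_gap: 0.0482
grasp_force: 30.0
```

```bash
python3 -m creep '{"plan":[[[0,0,0],[0,0,0],0.4],[[0,0,0],[0,0,0],0.4]]}'
```

```text
time_s: 7.2
tool_pos: [0.5965, -0.1514, 0.1328]
eef_rot: [1.0, -0.0, 0.0, 0.0]
wrist_force: [-0.2, -0.5, -1.3]
finger_gap: 0.048
grasp_force: 30.0
```

No contact force below the spigot's top, so it seems to have entered. I continue gently.

```bash
python3 -m creep '{"plan":[[[0,0,0.06],[0,0,0],0.4],[[0,0,0.06],[0,0,0],0.4],[[0,0,0],[0,0,0],0.4],[[0,0,0],[0,0,0],0.4]]}'; python3 -m creep '{"plan":[[[0,0,0.04],[0,0,0],0.4],[[0,0,0.04],[0,0,0],0.4],[[0,0,0],[0,0,0],0.4],[[0,0,0],[0,0,0],0.4]]}'
python3 - <<'E'
from h import *
S=avg("side",2)
print(readout.get_state()["wrist_force"])
k=lambda im,u,v:cv2.resize(im[v-35:v+35,u-50:u+50].astype(np.uint8),None,fx=8,fy=8,interpolation=cv2.INTER_CUBIC)
cv2.imwrite("pics/in.png",k(S,336,151))
E
```

```text
time_s: 7.6
tool_pos: [0.5963, -0.1513, 0.1265]
eef_rot: [1.0, -0.0, -0.0, -0.0]
wrist_force: [0.3, 0.1, -2.7]
finger_gap: 0.0482
grasp_force: 30.0
time_s: 8.0
tool_pos: [0.5964, -0.1514, 0.1226]
eef_rot: [1.0, -0.0, -0.0, -0.0]
wrist_force: [-0.3, 1.0, -1.7]
finger_gap: 0.0481
grasp_force: 30.0
[-0.07392768  0.66112671 -2.46370605]
```

View pics/in.png

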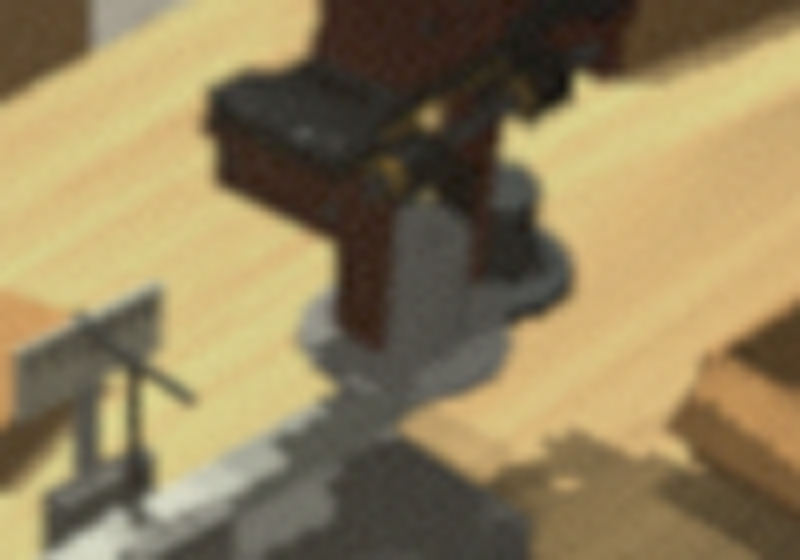

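The needle and pan are unchanged (pan at (400,345), not sunk) and the bushing is right down over the spigot. I'll press the last 2 mm, then open and wait 2 s.

```bash
python3 -m creep '{"plan":[[[0,0,0.03],[0,0,0],0.4],[[0,0,0.02],[0,0,0],0.4],[[0,0,0],[0,0,0],0.4],[[0,0,0],[0,0,0],0.4]]}';  python3 -m creep '{"plan":[[[0,0,0],[0,0,0],0.56],[[0,0,0],[0,0,0],0.6],[[0,0,0],[0,0,0],0.7],[[0,0,0],[0,0,0],0.8],[[0,0,0],[0,0,0],0.9],[[0,0,0],[0,0,0],1],[[0,0,0],[0,0,0],1],[[0,0,0],[0,0,0],1],[[0,0,0],[0,0,0],1],[[0,0,0],[0,0,0],1],[[0,0,0],[0,0,0],1],[[0,0,0],[0,0,0],1],[[0,0,0],[0,0,0],1],[[0,0,0],[0,0,0],1],[[0,0,0],[0,0,0],1],[[0,0,0],[0,0,0],1],[[0,0,0],[0,0,0],1],[[0,0,0],[0,0,0],1],[[0,0,0],[0,0,0],1],[[0,0,0],[0,0,0],1]]}'
python3 - <<'E'
from h import *
S=avg("side",2)
print(readout.get_state()["wrist_force"])
k=lambda im,u,v:cv2.resize(im[v-35:v+35,u-50:u+50].astype(np.uint8),None,fx=8,fy=8,interpolation=cv2.INTER_CUBIC)
cv2.imwrite("pics/rel.png",k(S,320,158))
E
```

```text
time_s: 8.5
tool_pos: [0.5966, -0.1514, 0.1205]
eef_rot: [1.0, -0.0, 0.0, 0.0]
wrist_force: [-1.4, 0.1, 1.1]
finger_gap: 0.0479
grasp_force: 30.0
time_s: 10.5
tool_pos: [0.5964, -0.1514, 0.1202]
eef_rot: [1.0, -0.0, 0.0, 0.0]
wrist_force: [-0.2, -0.1, -0.5]
finger_gap: 0.0877
grasp_force: 0.0
[-0.35565307 -0.06908977  0.4315363 ]
```

View pics/rel.png

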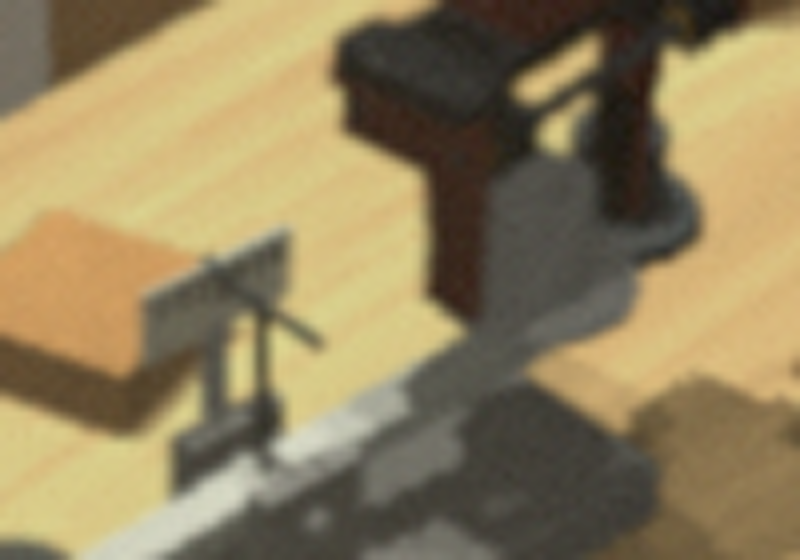

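The needle, running (210,262) to (320,345), and the pan rim (right edge (635,290)) are where they were when the balance was empty. The pan appears to have stayed up. I'll check numerically by comparing the counterweight region with the first picture.

Run:
```python
from h import *
for n,(u,v) in(("side",(271,200)),("top",(289,192)),("side",(298,166))):
    a=cv2.imread(f"pics/{n}0.png").astype(np.float32).mean(2);b=avg(n,2).astype(np.float32).mean(2)
    c=np.s_[v-14:v+14,u-14:u+14]
    print(n,cv2.phaseCorrelate(a[c],b[c],cv2.createHanningWindow((28,28),cv2.CV_32F)),abs(a[c]-b[c]).mean())
print(pix("side",[.62,.10,.1]),pix("side",[.62,.10,.114]))
```

```text
side ((-0.03359016022206163, -0.02615883718346801), 0.9414741447236803) 9.806123
top ((-0.04583443042546165, 0.21218824877243136), 0.9083376232782999) 1.4049745
side ((-0.11614628364645263, -0.10656177107740206), 0.9301651499006484) 10.147109
[273.52687583 193.89959887] [273.39812714 190.12094032]
```

The beam has not moved (a sunk pan would show about 4 px), so the bushing is light and goes in the carton. I regrip and lift it out.

```bash
python3 -m creep '{"plan":[[[0,0,0],[0,0,0],0.6],[[0,0,0],[0,0,0],0.56],[[0,0,0],[0,0,0],0.5],[[0,0,0],[0,0,0],0.4],[[0,0,0],[0,0,0],0.4],[[0,0,0],[0,0,0],0.4],[[0,0,0],[0,0,0],0.4],[[0,0,0],[0,0,0],0.4]]}' && python3 -m creep '{"plan":[[[0,0,-0.1],[0,0,0],0.4],[[0,0,-0.1],[0,0,0],0.4],[[0,0,-0.1],[0,0,0],0.4],[[0,0,-0.1],[0,0,0],0.4],[[0,0,-0.2],[0,0,0],0.4],[[0,0,-0.4],[0,0,0],0.4],[[0,0,-0.4],[0,0,0],0.4],[[0,0,-0.2],[0,0,0],0.4],[[0,0,0],[0,0,0],0.4]]}' && python3 -m creep '{"plan":[[[-0.45,0.68,0],[0,0,0],0.4],[[-0.45,0.68,0],[0,0,0],0.4],[[-0.45,0.68,0],[0,0,0],0.4],[[-0.45,0.68,0],[0,0,0],0.4],[[-0.45,0.68,0],[0,0,0],0.4],[[-0.45,0.68,0],[0,0,0],0.4],[[0,0,0],[0,0,0],0.4],[[0,0,0],[0,0,0],0.4]]}'
python3 - <<'E'
from h import *
T=avg("top",1);S=avg("side",1)
k=lambda im,u,v:cv2.resize(im[v-50:v+50,u-40:u+40].astype(np.uint8),None,fx=5,fy=5,interpolation=cv2.INTER_CUBIC)
cv2.imwrite("pics/c.png",np.hstack([k(T,435,232),k(S,403,150)]))
print(pix("side",[.461,-.355,.004]),pix("top",[.461,-.355,.004]))
E
```

```text
time_s: 11.7
tool_pos: [0.5964, -0.1514, 0.1202]
eef_rot: [1.0, -0.0, -0.0, -0.0]
wrist_force: [0.7, 1.0, -0.4]
finger_gap: 0.0478
grasp_force: 30.0
time_s: 12.6
tool_pos: [0.5974, -0.1517, 0.2022]
eef_rot: [1.0, -0.0, 0.002, 0.0]
wrist_force: [-0.5, 0.8, -2.1]
finger_gap: 0.0481
grasp_force: 30.0
time_s: 13.4
tool_pos: [0.4604, -0.3556, 0.1993]
eef_rot: [1.0, -0.001, -0.0, -0.001]
wrist_force: [0.6, -0.9, -2.4]
finger_gap: 0.0478
grasp_force: 30.0
[403.95479925 173.65396016] [431.04190045 243.56334613]
```

View pics/c.png

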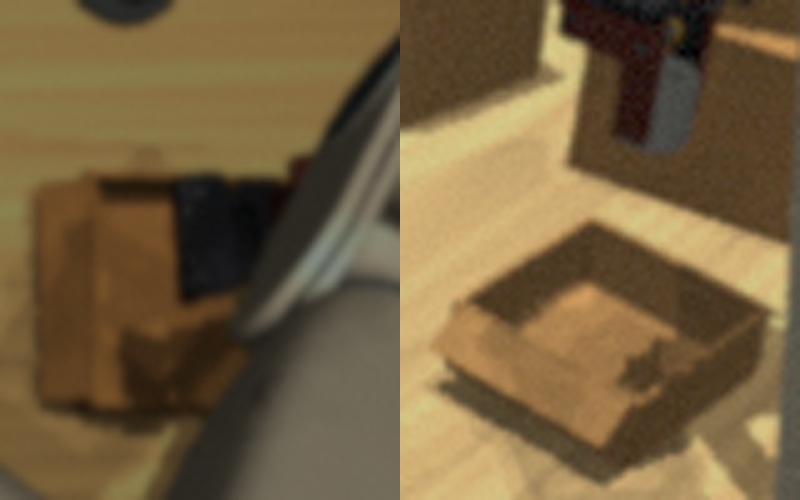

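The carton rim shows in the side crop: corners at (595,220), (765,315), (605,450) and (465,305). The bushing hangs above it at (675,105). I'll refine the carton centre from these.

Run:
```python
from h import *
P=[onz("side",363+(x-400)/5,100+y/5,.055) for x,y in((595,220),(765,315),(605,450),(465,305))]
print(np.round(P,3),np.mean(P,0))
for x,y in((95,180),(95,405),(35,185),(40,402)): print(onz("top",395+x/5,182+y/5,.055).round(3))
```

```text
[[ 0.528 -0.431  0.055]
 [ 0.385 -0.417  0.055]
 [ 0.385 -0.224  0.055]
 [ 0.535 -0.286  0.055]] [ 0.45818008 -0.33964232  0.055     ]
[ 0.538 -0.292  0.055]
[ 0.395 -0.282  0.055]
[ 0.535 -0.254  0.055]
[ 0.399 -0.247  0.055]
```

Centre is about (0.462, −0.357), so the tool is well placed. Lowering.

```bash
python3 -m creep '{"plan":[[[0,0,0.6],[0,0,0],0.4],[[0,0,0.6],[0,0,0],0.4],[[0,0,0.6],[0,0,0],0.4],[[0,0,0.6],[0,0,0],0.4],[[0,0,0.6],[0,0,0],0.4],[[0,0,0.4],[0,0,0],0.4],[[0,0,0.2],[0,0,0],0.4],[[0,0,0.05],[0,0,0],0.4],[[0,0,0.02],[0,0,0],0.4],[[0,0,0],[0,0,0],0.4],[[0,0,0],[0,0,0],0.4]]}' && python3 -m creep '{"plan":[[[0,0,0.02],[0,0,0],0.4],[[0,0,0.02],[0,0,0],0.4],[[0,0,0],[0,0,0],0.4],[[0,0,0],[0,0,0],0.4]]}'
```

```text
time_s: 14.6
tool_pos: [0.462, -0.3557, 0.0177]
eef_rot: [1.0, -0.0, 0.001, 0.001]
wrist_force: [-0.1, 0.5, -2.9]
finger_gap: 0.0481
grasp_force: 30.0
time_s: 15.0
tool_pos: [0.4613, -0.3553, 0.0147]
eef_rot: [1.0, -0.0, 0.0, -0.0]
wrist_force: [-0.2, -0.4, -2.3]
finger_gap: 0.048
grasp_force: 30.0
```

```bash
python3 -m creep '{"plan":[[[0,0,0.02],[0,0,0],0.4],[[0,0,0.01],[0,0,0],0.4],[[0,0,0],[0,0,0],0.4],[[0,0,0],[0,0,0],0.4]]}'
```

```text
time_s: 15.4
tool_pos: [0.4613, -0.3553, 0.0133]
eef_rot: [1.0, -0.0, -0.0, -0.0]
wrist_force: [-0.7, 1.3, 0.6]
finger_gap: 0.0479
grasp_force: 30.0
```

It is touching the floor (force has risen about 3 N). I release it and withdraw.

```bash
python3 -m creep '{"plan":[[[0,0,0],[0,0,0],0.56],[[0,0,0],[0,0,0],0.62],[[0,0,0],[0,0,0],0.7],[[0,0,0],[0,0,0],0.7],[[0,0,0],[0,0,0],0.7],[[0,0,-0.2],[0,0,0],0.7],[[0,0,-0.4],[0,0,0],0.7],[[0,0,-0.8],[0,0,0],0.7],[[0,0,-0.8],[0,0,0],0.7],[[0,0,-0.8],[0,0,0],0.7],[[0,0,-0.8],[0,0,0],0.7],[[0,0,-0.8],[0,0,0],0.7],[[0,0,-0.4],[0,0,0],0.7],[[0,0,0],[0,0,0],0.7],[[0,0,0],[0,0,0],0.7]]}'
python3 - <<'E'
from h import *
cv2.imwrite("pics/end.png",imaging.snapshot("side"))
E
```

```text
time_s: 16.9
tool_pos: [0.461, -0.3551, 0.2633]
eef_rot: [1.0, -0.0, 0.0, 0.0]
wrist_force: [-0.5, 0.2, 1.1]
finger_gap: 0.0611
grasp_force: 0.0
```

View pics/end.png

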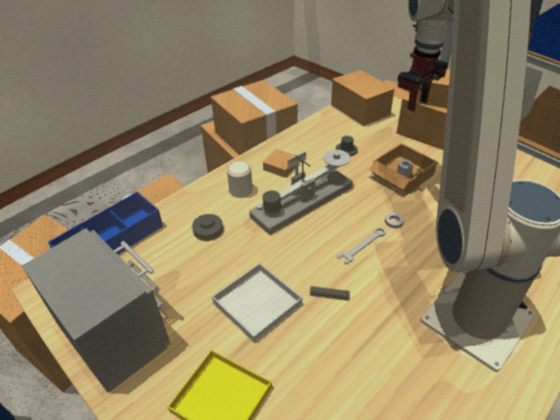

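The bushing stands upright in the carton at (405,169), the balance is intact with its pan at (337,158), and everything else is where it was. Handing in.

```bash
python3 -c "from workcell import robot;print(robot.close_job())"
```

```text
the job is handed in; nothing more can be done
None
```

The bushing is light: with it seated on the spigot and let go, the pan stayed up, so I stood it upright in the cardboard carton and handed the job in at about 17 s.

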